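# Take the stack of bamboo lids apart and close each canister with its own lid

### The arm

A 6-joint arm with a two-finger parallel gripper is mounted at the origin on a cart in front of the work surface, level with it; the furniture and walls round the work are solid. World frame = base frame: x ahead of the robot, y to its left, z up, the work surface at z = 0. Lengths are in m, angles in rad, forces in N, time in s.
With the tool pointing down it reaches from about 0.225 to 0.875 m from the base axis. Payload 3.4 kg.
Tool frame: the origin (TCP) lies at the very end of the fingers, on their centre line; the grasp point (between the pads) lies 19 mm behind it; z points along the fingers, y is the line along which they close (so a half turn about z gives the same grasp; the last joint's range is limited). The gripper opens to 85 mm and grips with 20 to 120 N. Pads are 22 mm wide; open, the fingers measure 114 mm over their backs; the gripper's body (76 mm by 85 mm) begins 54 mm behind the grasp point. The pads swing forward as they close: fully open they stand 13 mm farther back than shut.
Start: joints at [-1.433, 0.276, 1.505, -0, 1.361, -0.121], TCP at [0.147, -0.556, 0.231] pointing down, gripper open.
Joint ranges: [-2.89, 2.89], [-0.75, 2.08], [0.22, 2.7], [-1.18, 4.32], [0.11, 2.71], [-2.7, 2.7]. Speed limits (rad/s): [2.57, 2.57, 3.14, 3.14, 3.14, 3.14].

### API

Orientations are given as a 3x3 rotation matrix whose columns are the frame's x, y, z axes.
In Python, from workcell import env gives the robot as it stands. The module is installed in compiled form; this text tells all that it offers.
- The arm moves only by the tool servo_tool, never from a script. Its arguments are lists of equal length, an entry for each row: "offset": the shift along the tool's x, y, z in units of 25 mm (1.0 is 25 mm), a list of three; "yaw": the turn about the tool's z in units of 6 degrees (1.0 is 6 degrees); "hand": the opening, from 0 (shut) to 1 (fully open). A call has 1 to 12 rows; each row shifts and turns the commanded pose from where the row before left it, along the tool's axes as they then stand; what a row does not reach is not made up. A row lasts 1/12 s, in which the tool goes at most 41.7 mm and 7.16 degrees, less where a joint would pass 70% of its speed; a pose out of reach is approached as far as the arm can. A call is refused whole if a number of a shift passes 1 or a number of a turn 1, either way. A call with a gripper value outside its range is refused whole. The fingers move at their own pace and stop on an object; "squeeze" is the grip in N (left out, the last holds). Time passes only in rows, so rows that do not move let the fingers close. It gives the time, the measured TCP pose, the force, the opening and the grip force at its end, in the units of the state.
- env.get_state(): the state, without advancing time (a new reading comes with each control period).
- env.camera(name): name is "scene" or "top" or "wrist"; returns a dict with "pixels" (480x640x3 uint8, red, green, blue), "z_map" (480x640 float32, m along the optical axis (not along the pixel's ray), 0 where there is no reading), "mtx" (3x3 intrinsics, pixels), "R" (3x3) and "t" (3): a world point X has camera coordinates R X + t; the wrist camera has in their place "T_tool_cam" (4x4, takes a point from camera to tool coordinates, whose origin is the TCP and whose axes are the flange's). Camera axes: x right, y down, z forward; pixel columns grow to the right and rows downward; lengths in m; the calibration is good to about 2 mm. A picture is of the moment at which its call begins: read the wrist's pose just before it.
- env.job_done(): hands the job in; it is judged then, once.
Trained networks look in a picture, given as the dict that the camera call returned (one of the last four; its "shot" number tells which), for a name from the list of things; names that differ only in an ending like _2 or _b are one class to them, and where a whole thing is asked for, a point or a joint stands for the part that bears it (a point fixed in the world has none). Each returns a list of dicts, best first, with "p" (0 to 1); they miss things now and then, are a little off and sometimes report something else, mostly with a low value. They report only what shows in the picture. A call takes as long as a camera call. They do not tell look-alikes from the thing itself.
- env.regions_of(label, picture): "pixels" (480x640 bool, what is visible of it) and "uv" ([column, row] in pixels, amid what is visible of it).
- env.place_of(label, picture): "uv" ([column, row] in pixels: a listed point, or the origin of a listed thing).
The state is a dict: "t": time; "q": joint angles; "joint_vel": joint speeds; "joint_efforts": joint torques, N m; "ee_pos": TCP position; "eef_rot": TCP orientation; "ft_force": force on the tool from outside, world axes, zero at the start; "ft_torque": the same for the moment, N m; "grip_width": opening from 0.0 (shut) to 1.0 (fully open); "grasp_force": force on a finger pad.
Only numpy, scipy, OpenCV 4.12 (cv2) and the standard library are available. Lean on these libraries where they do the work, as an engineer would, in place of code of your own. Each camera call takes 0.05 s, during which the arm holds its last target. There are 200 camera calls.

### The job

The washed canisters are dry and can be closed: take the stack of bamboo lids apart and put each lid on the canister it fits, smallest lid on the narrowest canister and so on, plug in the mouth and lying flat on the rim. Leave the canisters standing where they are, do not tip over any lid or canister, and do not disturb the honey jar and the spice jar.

Things in the scene. Friction and masses are not known exactly. Their poses are not given: they have to be found in the camera images.
- jar_small: smallest in diameter of the four open stoneware canisters: upright grey cylinder, 36 mm outside diameter, 60 mm high, 4 mm wall, so the round mouth is 28 mm wide; loose, stands on the worktop. Origin: centre of its underside, z up. Canister heights do not follow their diameters.
- jar_medium: second smallest in diameter of the four open stoneware canisters: upright grey cylinder, 45 mm outside diameter, 84 mm high, 4 mm wall, so the round mouth is 37 mm wide; loose, stands on the worktop. Origin: centre of its underside, z up. Canister heights do not follow their diameters.
- jar_large: second largest in diameter of the four open stoneware canisters: upright grey cylinder, 54 mm outside diameter, 66 mm high, 4 mm wall, so the round mouth is 46 mm wide; loose, stands on the worktop. Origin: centre of its underside, z up. Canister heights do not follow their diameters.
- jar_widest: largest in diameter of the four open stoneware canisters: upright grey cylinder, 63 mm outside diameter, 92 mm high, 4 mm wall, so the round mouth is 55 mm wide; loose, stands on the worktop. Origin: centre of its underside, z up. Canister heights do not follow their diameters.
- lid_widest: largest of four round bamboo lids, for jar_widest: disc 68 mm wide, 11 mm thick; under it a plug 11 mm deep with pale sealing rings, tapering from 51 mm to 45 mm at its foot. Seated: plug in mouth (2 mm play), disc on rim. Start: lowest of the stack, on the worktop. Origin: centre of the plug's foot, z up; 11 mm below the rim when seated.
- lid_large: second largest of four round bamboo lids, for jar_large: disc 59 mm wide, 11 mm thick; under it a plug 11 mm deep with pale sealing rings, tapering from 42 mm to 36 mm at its foot. Seated: plug in mouth (2 mm play), disc on rim. Start: number 2 from the bottom of the stack, within 4 mm of the axis of the lid below. Origin: centre of the plug's foot, z up; 11 mm below the rim when seated.
- lid_medium: second smallest of four round bamboo lids, for jar_medium: disc 50 mm wide, 11 mm thick; under it a plug 11 mm deep with pale sealing rings, tapering from 33 mm to 27 mm at its foot. Seated: plug in mouth (2 mm play), disc on rim. Start: number 3 from the bottom of the stack, within 4 mm of the axis of the lid below. Origin: centre of the plug's foot, z up; 11 mm below the rim when seated.
- lid_small: smallest of four round bamboo lids, for jar_small: disc 41 mm wide, 11 mm thick; under it a plug 11 mm deep with pale sealing rings, tapering from 24 mm to 18 mm at its foot. Seated: plug in mouth (2 mm play), disc on rim. Start: number 4 from the bottom of the stack, within 4 mm of the axis of the lid below. Origin: centre of the plug's foot, z up; 11 mm below the rim when seated.
- honey_jar: bystander: glass jar with honey-coloured contents and a grey lid, 61 mm diameter, 100 mm high, loose. Origin: centre of its underside.
- spice_jar: bystander: slim glass spice jar with a red cap, 41 mm diameter, 105 mm high, loose. Origin: centre of its underside.
There are look-alikes about, which are no part of the job. Leave any blue look-alike of the jar_small alone.

How it is judged:
By the outcome, as a careful person would: the job done as asked, in the order asked, and still so for the second after the job is handed in, with the robot touching nothing.
It also fails if it takes over 96 s, if anything falls off the work surface, if the arm or the gripper's body presses on something with over 40 N, if the wrist force passes 120 N, or if a joint passes its speed limit or range.

## Working session

There is one attempt and no reset: what is moved stays moved. The work goes in short steps, Python scripts to look and compute and a tool call to move; the robot and the scene stay as the last step left them, time stands still between calls to the robot, and variables do not carry over. Pictures are saved under pics/ and viewed, at most 14 in all, crops included, and the job is handed in when it is done.

Besides the shell and the picture viewer there is one more tool, called after ">>>" as a command line: name --pt "numbers of a row" for each row, then --argument value for the rest. servo_tool: Moves the arm, as the interface text tells. Its arguments: {"type":"object","properties":{"offset":{"type":"array"},"yaw":{"type":"array"},"hand":{"type":"array"},"squeeze":{"type":"number"}},"required":["offset","yaw","hand"]}

```bash
mkdir -p pics; cat > h.py <<'E'
from workcell import env
import numpy as np, cv2
def save(n,p): cv2.imwrite('pics/'+n+'.png',cv2.cvtColor(p,cv2.COLOR_RGB2BGR))
def cloud(c):
    z=c['z_map']; v,u=np.mgrid[0:480,0:640]; K=c['mtx']
    P=np.stack([(u-K[0,2])/K[0,0]*z,(v-K[1,2])/K[1,1]*z,z],-1)
    if 'R' in c: W=(P-c['t'])@c['R']
    else:
        s=env.get_state(); T=c['T_tool_cam']; W=(P@T[:3,:3].T+T[:3,3])@np.array(s['eef_rot']).T+s['ee_pos']
    W[z<=0]=np.nan
    return W
E
python3 - <<'E'
from h import *
s=env.get_state(); print(s['t'],s['ee_pos'],np.round(s['eef_rot'],3).tolist(),s['grip_width'])
for n in ('top','scene'):
    c=env.camera(n); save(n+'0',c['pixels']); W=cloud(c)
    np.savez(n+'0.npz',W=W,px=c['pixels'],R=c['R'],t=c['t'],K=c['mtx'])
    for l in ['jar_small','jar_medium','jar_large','jar_widest','lid_small','lid_medium','lid_large','lid_widest','honey_jar','spice_jar']:
        for r in env.regions_of(l,c)[:3]:
            w=W[r['pixels']]; w=w[~np.isnan(w[:,0])]
            zt=np.percentile(w[:,2],95) if len(w) else np.nan; q=w[w[:,2]>zt-.006] if len(w) else w
            if len(q): print(n,l,round(r['p'],2),np.round(r['uv']),len(w),'top',round(zt,3),'mid',np.round((q.min(0)+q.max(0))/2,3)[:2],'ext',np.round(np.ptp(q,axis=0),3)[:2])
E
```

```text
0.0 [ 0.14707424 -0.55530931  0.23043245] [[0.967, 0.256, -0.0], [0.256, -0.967, 0.002], [0.0, -0.002, -1.0]] 0.997002529510478
top jar_small 0.95 [394. 264.] 403 top 0.062 mid [ 0.552 -0.114] ext [0.034 0.034]
top jar_small 0.87 [380. 315.] 420 top 0.062 mid [ 0.458 -0.096] ext [0.036 0.034]
top jar_small 0.69 [457. 325.] 1536 top 0.093 mid [ 0.452 -0.226] ext [0.062 0.062]
top jar_medium 0.81 [182. 305.] 824 top 0.086 mid [0.449 0.256] ext [0.043 0.044]
top jar_medium 0.38 [311. 318.] 443 top 0.091 mid [0.439 0.033] ext [0.04  0.038]
top jar_widest 0.8 [456. 326.] 1539 top 0.093 mid [ 0.452 -0.226] ext [0.062 0.062]
top jar_widest 0.57 [310. 318.] 447 top 0.091 mid [0.438 0.033] ext [0.039 0.038]
top lid_small 0.8 [310. 322.] 472 top 0.091 mid [0.439 0.033] ext [0.041 0.038]
top lid_small 0.65 [314. 330.] 203 top 0.026 mid [0.434 0.027] ext [0.053 0.061]
top lid_medium 0.65 [304. 311.] 218 top 0.089 mid [0.439 0.032] ext [0.041 0.037]
top lid_large 0.45 [313. 330.] 106 top 0.047 mid [0.442 0.031] ext [0.056 0.053]
top lid_widest 0.75 [313. 318.] 504 top 0.091 mid [0.439 0.033] ext 
[... 735 characters left out ...]
0.451 -0.225] ext [0.064 0.064]
scene lid_small 0.72 [364. 252.] 294 top 0.089 mid [0.436 0.035] ext [0.039 0.04 ]
scene lid_medium 0.74 [362. 261.] 338 top 0.067 mid [0.44  0.034] ext [0.05  0.047]
scene lid_large 0.82 [364. 273.] 349 top 0.045 mid [0.439 0.037] ext [0.055 0.052]
scene lid_large 0.52 [358. 200.] 1127 top 0.101 mid [ 0.685 -0.191] ext [0.062 0.056]
scene lid_widest 0.7 [365. 286.] 457 top 0.024 mid [0.435 0.034] ext [0.061 0.063]
scene honey_jar 0.63 [361. 200.] 1148 top 0.101 mid [ 0.685 -0.191] ext [0.062 0.056]
scene honey_jar 0.36 [371. 230.] 423 top 0.06 mid [ 0.551 -0.113] ext [0.036 0.037]
scene spice_jar 0.7 [286. 220.] 949 top 0.106 mid [0.688 0.025] ext [0.04 0.04]
```

View pics/top0.png

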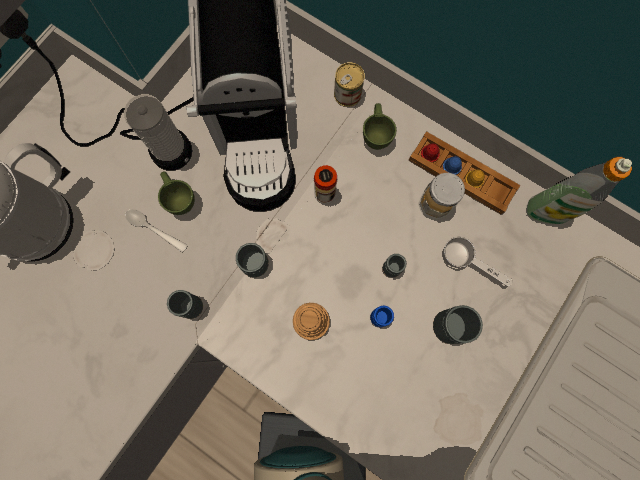

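View pics/scene0.png

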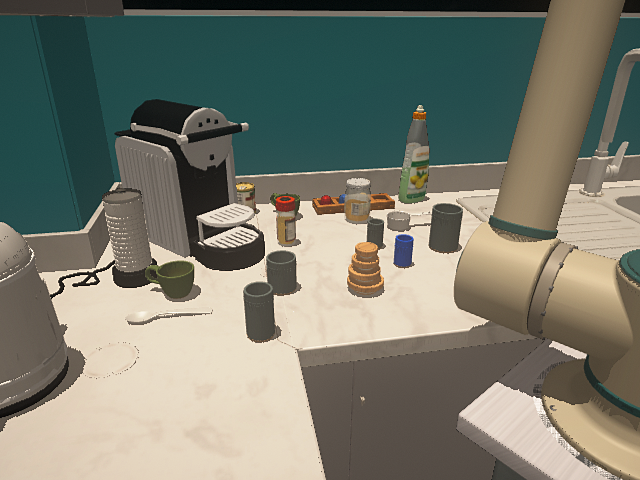

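```bash
python3 - <<'E'
import numpy as np,cv2
d=np.load('top0.npz');p=d['px'][235:375,270:430]
cv2.imwrite('pics/crop0.png',cv2.cvtColor(cv2.resize(p,None,fx=4,fy=4,interpolation=2),4))
from scipy.optimize import least_squares
for n in('top0.npz','scene0.npz'):
    W=np.load(n)['W'].reshape(-1,3)
    for nm,x,y,z0,z1,r in[('small?A',.552,-.114,.057,.064,.018),('small?B',.457,-.095,.057,.064,.018),('med',.449,.257,.081,.089,.0225),('large',.539,.147,.063,.069,.027),('widest',.452,-.225,.088,.096,.0315),
       ('L_s',.438,.034,.083,.094,.0205),('L_m',.438,.034,.056,.0695,.025),('L_l',.438,.034,.034,.0475,.0295),('L_w',.436,.034,.012,.0255,.034)]:
        q=W[(np.hypot(W[:,0]-x,W[:,1]-y)<r+.012)&(W[:,2]>z0)&(W[:,2]<z1)]
        if len(q)<15: print(n,nm,len(q));continue
        a=np.arctan2(q[:,1]-y,q[:,0]-x); rr=np.hypot(q[:,0]-x,q[:,1]-y)
        b=((a+np.pi)/(2*np.pi)*24).astype(int); k=[np.where(b==i)[0] for i in range(25)]
        e=np.array([q[i[np.argmax(rr[i])]] for i in k if len(i)])
        f=least_squares(lambda v:np.hypot(e[:,0]-v[0],e[:,1]-v[1])-r,[x,y],loss='soft_l1',f_scale=.001)
        print(n,nm,len(q),len(e),np.round(f.x,4),'rms',round(np.sqrt(np.mean(f.fun**2)),4),'z',np.round(np.percentile(q[:,2],[50,95]),4))
E
```

```text
top0.npz small?A 121 24 [ 0.552  -0.1143] rms 0.001 z [0.06   0.0624]
top0.npz small?B 134 24 [ 0.4578 -0.0965] rms 0.0008 z [0.0601 0.0624]
top0.npz med 184 24 [0.4493 0.2559] rms 0.0006 z [0.0846 0.0868]
top0.npz large 194 24 [0.5409 0.1465] rms 0.0007 z [0.0663 0.0684]
top0.npz widest 297 24 [ 0.4522 -0.2262] rms 0.0005 z [0.0921 0.0946]
top0.npz L_s 445 24 [0.4392 0.0324] rms 0.0009 z [0.0883 0.091 ]
top0.npz L_m 196 24 [0.4412 0.032 ] rms 0.0006 z [0.0661 0.0686]
top0.npz L_l 193 24 [0.4422 0.0321] rms 0.0008 z [0.0444 0.0467]
top0.npz L_w 231 21 [0.4407 0.0302] rms 0.0007 z [0.0222 0.0244]
scene0.npz small?A 75 24 [ 0.551  -0.1131] rms 0.0014 z [0.0595 0.0614]
scene0.npz small?B 83 24 [ 0.4568 -0.0958] rms 0.0014 z [0.0597 0.061 ]
scene0.npz med 204 24 [0.4487 0.257 ] rms 0.0007 z [0.0837 0.0852]
scene0.npz large 169 24 [0.5397 0.1473] rms 0.0006 z [0.0659 0.0673]
scene0.npz widest 166 24 [ 0.4505 -0.225 ] rms 0.0013 z [0.0913 0.0933]
scene0.npz L_s 237 24 [0.4378 0.0338] rms 0.0011 z [0.0882 0.0895]
scene0.npz L_m 296 18 [0.4398 0.0332] rms 0.0008 z [0.0659 0.0677]
scene0.npz L_l 358 18 [0.4405 0.0336] rms 0.0014 z [0.0438 0.0455]
scene0.npz L_w 414 17 [0.4389 0.0314] rms 0.0007 z [0.0218 0.0239]
```

View pics/crop0.png

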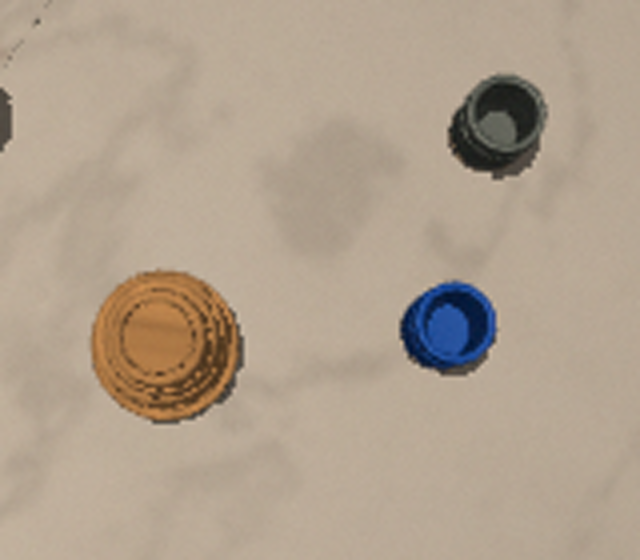

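>>> servo_tool --pt "0 0 0" --pt "0 0 0" --pt "0 0 0" --pt "0.4 -0.9 0" --pt "0.4 -0.9 0" --pt "0.4 -0.9 0" --pt "0.4 -0.9 0" --pt "0.4 -0.9 0" --pt "0.4 -0.9 0" --pt "0.4 -0.9 0" --pt "0.4 -0.9 0" --pt "0.4 -0.9 0" --yaw '[1, 1, 0.47, 0, 0, 0, 0, 0, 0, 0, 0, 0]' --hand '[1, 1, 1, 1, 1, 1, 1, 1, 1, 1, 1, 1]' --squeeze 30

```text
t: 2.1
ee_pos: [0.2374, -0.3522, 0.2314]
eef_rot: [[1.0, -0.0, 0.0], [-0.0, -1.0, -0.0], [0.0, 0.0, -1.0]]
ft_force: [0.1, -0.1, -0.1]
grip_width: 1.002
grasp_force: 0.0
```

jar_small candidates: grey canister at top-view px (394,264), which I choose, and the blue look-alike at (381,316), which I leave. The only lid stack is at (311,320), and the other grey canisters are at (182,305), (253,260) and (457,325).

>>> servo_tool --pt "0.5 -0.96 0" --pt "0.5 -0.96 0" --pt "0.5 -0.96 0" --pt "0.5 -0.96 0" --pt "0.5 -0.96 0" --pt "0.5 -0.96 0" --pt "0.5 -0.96 0" --pt "0.5 -0.96 0" --pt "0.5 -0.96 0" --pt "0.5 -0.96 0" --pt "0.5 -0.96 0" --pt "0.5 -0.96 0" --yaw '[0, 0, 0, 0, 0, 0, 0, 0, 0, 0, 0, 0]' --hand '[1, 1, 1, 1, 1, 1, 1, 1, 1, 1, 1, 1]'

```text
t: 3.1
ee_pos: [0.3875, -0.0641, 0.2315]
eef_rot: [[1.0, 0.0, 0.001], [0.0, -1.0, -0.0], [0.001, 0.0, -1.0]]
ft_force: [0.0, 0.1, -0.3]
grip_width: 0.999
grasp_force: 0.0
```

>>> servo_tool --pt "0.5 -0.96 0" --pt "0.5 -0.96 0" --pt "0.5 -0.96 0" --pt "0.5 -0.96 0" --pt "0 0 0" --pt "0 0 0" --pt "0 0 0" --yaw '[0, 0, 0, 0, 0, 0, 0]' --hand '[1, 1, 1, 1, 0.8, 0.8, 0.8]'

```text
t: 3.68
ee_pos: [0.4366, 0.0303, 0.2311]
eef_rot: [[1.0, 0.001, -0.001], [0.001, -1.0, -0.001], [-0.001, 0.001, -1.0]]
ft_force: [0.9, -0.6, -1.0]
grip_width: 0.797
grasp_force: 0.0
```

```bash
cat >> h.py <<'E'
from scipy.optimize import least_squares
def circ(W,x,y,z0,z1,r):
    W=W.reshape(-1,3)
    q=W[(np.hypot(W[:,0]-x,W[:,1]-y)<r+.008)&(W[:,2]>z0)&(W[:,2]<z1)]
    if len(q)<15: return None
    a=np.arctan2(q[:,1]-y,q[:,0]-x); rr=np.hypot(q[:,0]-x,q[:,1]-y)
    b=((a+np.pi)/(2*np.pi)*24).astype(int)
    e=np.array([q[i[np.argmax(rr[i])]] for i in [np.where(b==j)[0] for j in range(25)] if len(i)])
    f=least_squares(lambda v:np.hypot(e[:,0]-v[0],e[:,1]-v[1])-r,[x,y],loss='soft_l1',f_scale=.001)
    return len(q),len(e),np.round(f.x,4),'rms',round(np.sqrt(np.mean(f.fun**2)),4),'z',np.round(np.median(q[:,2]),4)
E
python3 - <<'E'
from h import *
s=env.get_state();print(s['t'],s['ee_pos'],s['q'],s['grip_width'])
c=env.camera('wrist');W=cloud(c);save('w1',c['pixels']);print(c['T_tool_cam'].round(3).tolist())
for n,z0,z1,r in[('L_s',.081,.095,.0205),('L_m',.058,.073,.025),('L_l',.036,.051,.0295),('L_w',.014,.029,.034)]: print(n,circ(W,.44,.033,z0,z1,r))
E
```

```text
3.6833 [0.43660096 0.03033398 0.23114708] [-8.91575220e-02  6.71077534e-02  1.77087659e+00 -8.86702569e-04
  1.30435320e+00  1.48109515e+00] 0.7970334093201117
[[0.001, -0.965, -0.262, 0.065], [1.0, 0.001, 0.001, 0.001], [-0.0, -0.262, 0.965, -0.143], [0.0, 0.0, 0.0, 1.0]]
L_s (1809, 24, array([0.4376, 0.0312]), 'rms', np.float64(0.0004), 'z', np.float64(0.0884))
L_m (683, 17, array([0.4393, 0.0308]), 'rms', np.float64(0.0003), 'z', np.float64(0.0663))
L_l (619, 17, array([0.4403, 0.0309]), 'rms', np.float64(0.0003), 'z', np.float64(0.0442))
L_w (468, 16, array([0.4382, 0.0289]), 'rms', np.float64(0.0002), 'z', np.float64(0.0223))
```

View pics/w1.png

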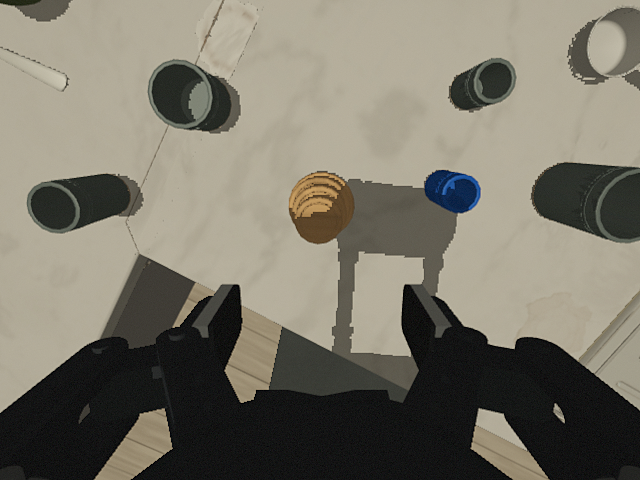

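>>> servo_tool --pt "0 0 0.8" --pt "0 0 0.8" --pt "0 0 0.8" --pt "0 0 0.8" --pt "0 0 0.8" --pt "0 0 0.8" --pt "0 0 0.8" --pt "0 0 0.4" --pt "0 0 0.4" --pt "0 0 0" --yaw '[0, 0, 0, 0, 0, 0, 0, 0, 0, 0]' --hand '[0.8, 0.8, 0.8, 0.8, 0.8, 0.8, 0.8, 0.8, 0.8, 0.8]'

```text
t: 4.57
ee_pos: [0.4352, 0.0296, 0.0698]
eef_rot: [[1.0, -0.002, -0.004], [-0.002, -1.0, -0.0], [-0.004, 0.0, -1.0]]
ft_force: [-1.2, -0.4, -0.2]
grip_width: 0.796
grasp_force: 0.0
```

```bash
python3 - <<'E'
from h import *
c=env.camera('wrist');s=env.get_state();print(s['t'],s['ee_pos'],s['ft_force']);W=cloud(c);save('w2',c['pixels'])
for n,z0,z1,r in[('L_s',.081,.095,.0205),('L_m',.058,.073,.025),('L_l',.036,.051,.0295),('L_w',.014,.029,.034)]: print(n,circ(W,.438,.032,z0,z1,r))
c=env.camera('scene');save('s2',cv2.resize(c['pixels'][180:320,290:490],None,fx=3,fy=3))
E
```

```text
4.6167 [0.43596049 0.02966596 0.0707227 ] [-0.03973331 -0.59008605 -0.3826112 ]
L_s (8002, 24, array([0.4386, 0.0318]), 'rms', np.float64(0.0002), 'z', np.float64(0.0892))
L_m (3140, 15, array([0.4405, 0.0313]), 'rms', np.float64(0.0002), 'z', np.float64(0.0671))
L_l (2358, 14, array([0.4414, 0.0315]), 'rms', np.float64(0.0003), 'z', np.float64(0.0451))
L_w (1486, 13, array([0.4394, 0.0293]), 'rms', np.float64(0.0002), 'z', np.float64(0.0231))
```

View pics/s2.png

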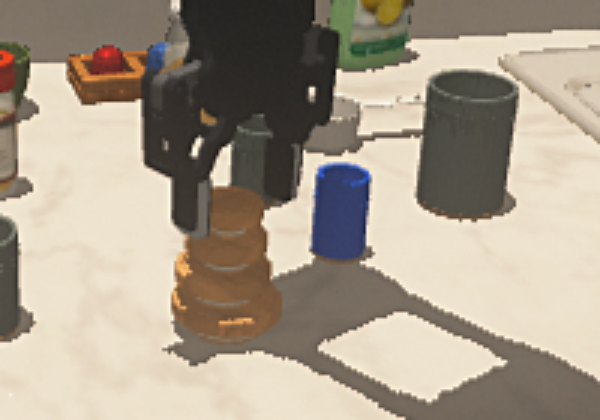

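The picture shows the open fingertips either side of the top lid, level with its disc. I'll centre and grip.

>>> servo_tool --pt "0.1 -0.08 0" --pt "0 0 0" --pt "0 0 0" --pt "0 0 0" --pt "0 0 0" --pt "0 0 0" --pt "0 0 0" --pt "0 0 0" --yaw '[0, 0, 0, 0, 0, 0, 0, 0]' --hand '[0.8, 0.6, 0.3, 0.3, 0.3, 0.3, 0.3, 0.3]' --squeeze 25

```text
t: 5.33
ee_pos: [0.4403, 0.0326, 0.0721]
eef_rot: [[1.0, 0.0, 0.002], [0.0, -1.0, -0.0], [0.002, 0.0, -1.0]]
ft_force: [-0.2, 0.4, 5.9]
grip_width: 0.464
grasp_force: 24.9
```

>>> servo_tool --pt "0 0 -0.2" --pt "0 0 -0.4" --pt "0 0 -0.6" --pt "0 0 -0.8" --pt "0 0 -0.8" --pt "0 0 0" --yaw '[0, 0, 0, 0, 0, 0]' --hand '[0.3, 0.3, 0.3, 0.3, 0.3, 0.3]'

```text
t: 5.83
ee_pos: [0.442, 0.0325, 0.1446]
eef_rot: [[1.0, 0.0, 0.007], [0.0, -1.0, -0.001], [0.007, 0.001, -1.0]]
ft_force: [1.7, 0.3, -0.4]
grip_width: 0.465
grasp_force: 25.2
```

```bash
cat >> h.py <<'E'
def look(name,view=False):
    s=env.get_state();c=env.camera('wrist');W=cloud(c);print('t',s['t'],'tcp',np.round(s['ee_pos'],4),'grip',round(s['grip_width'],3),round(s['grasp_force'],1),'F',np.round(s['ft_force'],1))
    if view: save(name,c['pixels'])
    return W,np.array(s['ee_pos'])
J={'s':(.5515,-.1137,.060,.018),'m':(.449,.2565,.084,.0225),'l':(.5403,.1469,.066,.027),'w':(.4514,-.2256,.092,.0315)}
L={'s':.0205,'m':.025,'l':.0295,'w':.034}
E
python3 - <<'E'
from h import *
W,p=look('w3')
# held lid top in wrist frame
for z0,z1 in[(p[2]+.005,p[2]+.03)]:
    q=W.reshape(-1,3);q=q[(np.hypot(q[:,0]-p[0],q[:,1]-p[1])<.019)&(q[:,2]>z0)&(q[:,2]<z1)];print(len(q),np.percentile(q[:,2],[5,50,95])-p[2])
print('lid',circ(W,p[0],p[1],p[2]+.009,p[2]+.025,.0205))
for k,v in [('m',(.4400,.032,.066)),('l',(.441,.032,.044)),('w',(.439,.030,.022))]: print(k,circ(W,v[0],v[1],v[2]-.007,v[2]+.006,L[k]))
for k,v in J.items(): print('jar',k,circ(W,v[0],v[1],v[2]-.004,v[2]+.006,v[3]))
E
```

```text
t 5.8333 tcp [0.442  0.0325 0.1446] grip 0.465 25.2 F [ 1.7  0.3 -0.4]
6643 [0.01035965 0.01448932 0.01561108]
lid (8603, 24, array([0.4385, 0.0314]), 'rms', np.float64(0.0032), 'z', np.float64(0.1592))
m (3324, 24, array([0.4393, 0.0311]), 'rms', np.float64(0.0065), 'z', np.float64(0.0647))
l (1093, 16, array([0.4392, 0.0314]), 'rms', np.float64(0.0003), 'z', np.float64(0.0425))
w (770, 15, array([0.4372, 0.0293]), 'rms', np.float64(0.0002), 'z', np.float64(0.0206))
jar s (1378, 24, array([ 0.5498, -0.1148]), 'rms', np.float64(0.0002), 'z', np.float64(0.0583))
jar m None
jar l (2137, 24, array([0.5379, 0.1459]), 'rms', np.float64(0.0002), 'z', np.float64(0.0643))
jar w None
```

>>> servo_tool --pt "0.55 0.73 0" --pt "0.55 0.73 0" --pt "0.55 0.73 0" --pt "0.55 0.73 0" --pt "0.55 0.73 0" --pt "0.55 0.73 0" --pt "0.55 0.73 0" --pt "0.55 0.73 0" --pt "0 0 0" --pt "0 0 0" --pt "0 0 0" --pt "0 0 0" --yaw '[0, 0, 0, 0, 0, 0, 0, 0, 0, 0, 0, 0]' --hand '[0.3, 0.3, 0.3, 0.3, 0.3, 0.3, 0.3, 0.3, 0.3, 0.3, 0.3, 0.3]'

```text
t: 6.88
ee_pos: [0.5483, -0.1123, 0.1405]
eef_rot: [[1.0, 0.001, -0.002], [0.001, -1.0, 0.001], [-0.002, -0.001, -1.0]]
ft_force: [0.2, 0.3, -0.2]
grip_width: 0.466
grasp_force: 25.3
```

```bash
python3 - <<'E'
import re
t=open('h.py').read()
t=t.replace("def cloud(c):","def cloud(c,s=None):").replace("        s=env.get_state(); T","        s=s or env.get_state(); T").replace("W=cloud(c);print","W=cloud(c,s);print")
open('h.py','w').write(t)
E
python3 - <<'E'
from h import *
W,p=look('w4',True)
q=W.reshape(-1,3)
m=(np.hypot(q[:,0]-p[0],q[:,1]-p[1])<.016)&(q[:,2]>p[2]+.005)&(q[:,2]<p[2]+.03);print('lidtop',np.percentile(q[m,2],[5,50,95])-p[2])
k='s';v=J[k];print('jar',circ(W,v[0],v[1],v[2]-.006,v[2]+.006,v[3]))
c=env.camera('scene');Ws=cloud(c)
print('jar sc',circ(Ws,v[0],v[1],v[2]-.004,v[2]+.004,v[3]))
print('lid sc',circ(Ws,p[0],p[1],p[2]+.01,p[2]+.02,L[k]))
save('s4',cv2.resize(c['pixels'][130:290,290:450],None,fx=4,fy=4)[:600])
E
```

```text
t 6.8833 tcp [ 0.5483 -0.1123  0.1405] grip 0.466 25.3 F [ 0.2  0.3 -0.2]
lidtop [0.01514182 0.01617627 0.01715891]
jar (968, 24, array([ 0.5515, -0.1155]), 'rms', np.float64(0.0008), 'z', np.float64(0.0601))
jar sc (87, 24, array([ 0.5516, -0.1134]), 'rms', np.float64(0.0015), 'z', np.float64(0.059))
lid sc (145, 20, array([ 0.5439, -0.1123]), 'rms', np.float64(0.006), 'z', np.float64(0.157))
```

View pics/w4.png

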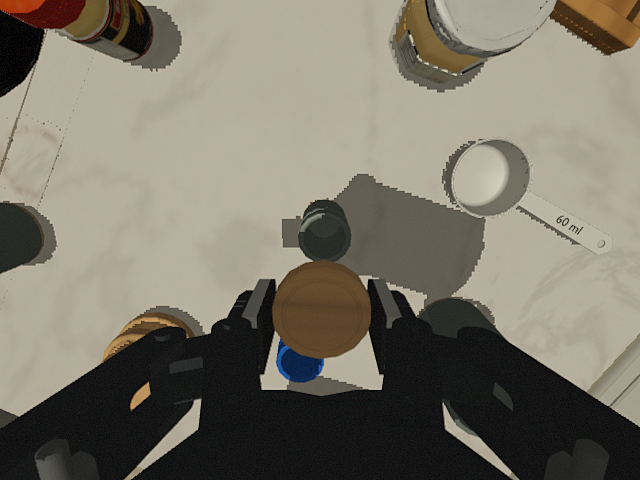

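The lid hangs level between the pads at px (322,309), with jar_small's mouth ahead at (325,225).

```bash
cat >> h.py <<'E'
def held(W,p,px,r):
    "held lid centre from wrist: top-surface brown pixels"
    f=px.astype(int); col=(f[...,0]-f[...,2]>25)
    m=col&(np.hypot(W[...,0]-p[0],W[...,1]-p[1])<r+.008)&(W[...,2]>p[2]+.008)&(W[...,2]<p[2]+.03)
    V=W.copy();V[~m]=np.nan
    return circ(V,p[0],p[1],p[2]+.008,p[2]+.03,r)
def both(k,view=None):
    s=env.get_state();c=env.camera('wrist');W=cloud(c,s);p=np.array(s['ee_pos'])
    print('t',s['t'],'tcp',p.round(4),'grip',round(s['grip_width'],3),round(s['grasp_force'],1),'F',np.round(s['ft_force'],1))
    h=held(W,p,c['pixels'],L[k]);v=J[k];j=circ(W,v[0],v[1],v[2]-.006,v[2]+.006,v[3]);print('held',h);print('jar',j)
    if h and j: print('lidtop-tcp',round(h[-1]-p[2],4),'move dx,dy',j[2]-h[2])
    if view: save(view,c['pixels'])
E
python3 - <<'E'
from h import *
both('s')
E
```

```text
t 6.9833 tcp [ 0.5488 -0.1124  0.1411] grip 0.466 25.3 F [-0.4  0.5  0.3]
held (7564, 24, array([ 0.5465, -0.1136]), 'rms', np.float64(0.0003), 'z', np.float64(0.1572))
jar (953, 24, array([ 0.5515, -0.1154]), 'rms', np.float64(0.0008), 'z', np.float64(0.06))
lidtop-tcp 0.0161 move dx,dy [ 0.005  -0.0018]
```

>>> servo_tool --pt "0.2 0.07 0" --pt "0 0 0.5" --pt "0 0 0.5" --pt "0 0 0.5" --pt "0 0 0.5" --pt "0 0 0.3" --pt "0 0 0.2" --pt "0 0 0" --pt "0 0 0" --yaw '[0, 0, 0, 0, 0, 0, 0, 0, 0]' --hand '[0.3, 0.3, 0.3, 0.3, 0.3, 0.3, 0.3, 0.3, 0.3]'

```text
t: 7.78
ee_pos: [0.5549, -0.1151, 0.079]
eef_rot: [[1.0, 0.0, 0.0], [0.0, -1.0, -0.0], [0.0, 0.0, -1.0]]
ft_force: [0.3, -0.1, 0.5]
grip_width: 0.465
grasp_force: 25.3
```

```bash
python3 - <<'E'
from h import *
both('s')
E
```

```text
t 7.7833 tcp [ 0.5549 -0.1151  0.079 ] grip 0.465 25.3 F [ 0.3 -0.1  0.5]
held (7582, 24, array([ 0.5524, -0.1163]), 'rms', np.float64(0.0004), 'z', np.float64(0.0951))
jar (665, 10, array([ 0.5512, -0.1153]), 'rms', np.float64(0.0002), 'z', np.float64(0.06))
lidtop-tcp 0.0161 move dx,dy [-0.0012  0.001 ]
```

>>> servo_tool --pt "-0.05 -0.03 0.1" --pt "0 0 0.2" --pt "0 0 0.2" --pt "0 0 0.15" --pt "0 0 0.1" --pt "0 0 0.1" --pt "0 0 0.05" --pt "0 0 0" --yaw '[0, 0, 0, 0, 0, 0, 0, 0]' --hand '[0.3, 0.3, 0.3, 0.3, 0.3, 0.3, 0.3, 0.3]'

```text
t: 8.5
ee_pos: [0.5532, -0.1143, 0.0559]
eef_rot: [[1.0, 0.0, -0.001], [0.0, -1.0, 0.0], [-0.001, -0.0, -1.0]]
ft_force: [0.7, -0.8, 0.6]
grip_width: 0.466
grasp_force: 25.3
```

>>> servo_tool --pt "0 0 0.04" --pt "0 0 0" --pt "0 0 0" --pt "0 0 0" --pt "0 0 0" --pt "0 0 0" --pt "0 0 -0.3" --pt "0 0 -0.6" --pt "0 0 -1" --pt "0 0 -1" --pt "0 0 -1" --pt "0 0 -1" --yaw '[0, 0, 0, 0, 0, 0, 0, 0, 0, 0, 0, 0]' --hand '[0.46, 0.5, 0.6, 0.7, 0.8, 0.8, 0.8, 0.8, 0.8, 0.8, 0.8, 0.8]'

```text
t: 9.5
ee_pos: [0.5532, -0.1143, 0.1796]
eef_rot: [[1.0, 0.0, 0.0], [0.0, -1.0, -0.0], [0.0, 0.0, -1.0]]
ft_force: [0.6, 0.4, 0.5]
grip_width: 0.799
grasp_force: 0.0
```

```bash
python3 - <<'E'
from h import *
W,p=look('w5',True);v=J['s'];print('lid',circ(W,.5515,-.1145,.062,.080,.0205))
W,_=W,0
print('stack',circ(W,.44,.032,.055,.072,.025))
E
```

```text
t 9.5 tcp [ 0.5532 -0.1143  0.1796] grip 0.799 0.0 F [0.6 0.4 0.5]
lid (2284, 24, array([ 0.551 , -0.1158]), 'rms', np.float64(0.0003), 'z', np.float64(0.0713))
stack (433, 6, array([0.4397, 0.0285]), 'rms', np.float64(0.0014), 'z', np.float64(0.0658))
```

View pics/w5.png

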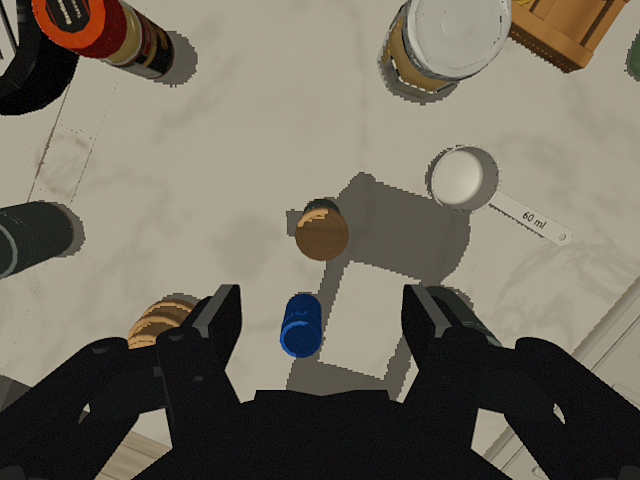

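>>> servo_tool --pt "-0.56 -0.73 0" --pt "-0.56 -0.73 0" --pt "-0.56 -0.73 0" --pt "-0.56 -0.73 0" --pt "-0.56 -0.73 0" --pt "-0.56 -0.73 0" --pt "-0.56 -0.73 0" --pt "-0.56 -0.73 0" --pt "0 0 0.5" --pt "0 0 0.5" --pt "0 0 0" --pt "0 0 0" --yaw '[0, 0, 0, 0, 0, 0, 0, 0, 0, 0, 0, 0]' --hand '[0.9, 0.9, 0.9, 0.9, 0.9, 0.9, 0.9, 0.9, 0.9, 0.9, 0.9, 0.9]'

```text
t: 10.55
ee_pos: [0.4409, 0.0318, 0.1529]
eef_rot: [[1.0, 0.0, -0.001], [0.0, -1.0, -0.0], [-0.001, 0.0, -1.0]]
ft_force: [-0.4, -0.4, 0.4]
grip_width: 0.9
grasp_force: 0.0
```

```bash
python3 - <<'E'
from h import *
W,p=look('w6')
for k,v in [('m',(.4400,.032,.066)),('l',(.441,.032,.044)),('w',(.439,.030,.022))]: print(k,circ(W,v[0],v[1],v[2]-.007,v[2]+.006,L[k]))
E
```

```text
t 10.55 tcp [0.4409 0.0318 0.1529] grip 0.9 0.0 F [-0.4 -0.4  0.4]
m (3995, 24, array([0.4396, 0.0311]), 'rms', np.float64(0.0002), 'z', np.float64(0.0664))
l (1062, 16, array([0.4404, 0.0314]), 'rms', np.float64(0.0002), 'z', np.float64(0.0442))
w (743, 15, array([0.4386, 0.0293]), 'rms', np.float64(0.0002), 'z', np.float64(0.0223))
```

>>> servo_tool --pt "0 -0.02 0.7" --pt "0 0 0.8" --pt "0 0 0.8" --pt "0 0 0.7" --pt "0 0 0.6" --pt "0 0 0.4" --pt "0 0 0.2" --pt "0 0 0" --pt "0 0 0" --pt "0 0 0" --pt "0 0 0" --pt "0 0 0" --yaw '[0, 0, 0, 0, 0, 0, 0, 0, 0, 0, 0, 0]' --hand '[0.9, 0.9, 0.9, 0.9, 0.9, 0.9, 0.9, 0.8, 0.6, 0.4, 0.4, 0.4]'

```text
t: 11.6
ee_pos: [0.4424, 0.032, 0.0488]
eef_rot: [[1.0, 0.0, 0.003], [0.0, -1.0, -0.0], [0.003, 0.0, -1.0]]
ft_force: [0.0, -0.6, 5.1]
grip_width: 0.573
grasp_force: 26.1
```

>>> servo_tool --pt "0 0 0" --pt "0 0 0" --pt "0 0 -0.1" --pt "0 0 -0.3" --pt "0 0 -0.6" --pt "0 0 -0.8" --pt "0 0 -0.8" --pt "0 0 -0.8" --pt "0 0 -0.8" --yaw '[0, 0, 0, 0, 0, 0, 0, 0, 0]' --hand '[0.4, 0.4, 0.4, 0.4, 0.4, 0.4, 0.4, 0.4, 0.4]'

```text
t: 12.35
ee_pos: [0.4408, 0.0323, 0.1541]
eef_rot: [[1.0, 0.0, -0.0], [0.0, -1.0, 0.0], [-0.0, -0.0, -1.0]]
ft_force: [0.3, 0.1, 0.2]
grip_width: 0.574
grasp_force: 26.0
```

>>> servo_tool --pt "0.04 -0.6 0" --pt "0.04 -0.9 0" --pt "0.04 -1 0" --pt "0.04 -1 0" --pt "0.04 -1 0" --pt "0.04 -1 0" --pt "0.04 -1 0" --pt "0.04 -1 0" --pt "0.04 -0.9 0" --pt "0.04 -0.6 0" --pt "0 0 0" --pt "0 0 0" --yaw '[0, 0, 0, 0, 0, 0, 0, 0, 0, 0, 0, 0]' --hand '[0.4, 0.4, 0.4, 0.4, 0.4, 0.4, 0.4, 0.4, 0.4, 0.4, 0.4, 0.4]'

```text
t: 13.35
ee_pos: [0.4508, 0.2574, 0.1528]
eef_rot: [[1.0, 0.002, -0.001], [0.002, -1.0, -0.001], [-0.001, 0.001, -1.0]]
ft_force: [-0.4, 0.2, -0.3]
grip_width: 0.57
grasp_force: 26.0
```

>>> servo_tool --pt "0 0 0" --pt "0 0 0" --yaw '[0, 0]' --hand '[0.4, 0.4]'

```text
t: 13.52
ee_pos: [0.451, 0.2561, 0.1528]
eef_rot: [[1.0, -0.001, -0.0], [-0.001, -1.0, -0.001], [-0.0, 0.001, -1.0]]
ft_force: [0.2, -1.2, 0.0]
grip_width: 0.575
grasp_force: 26.0
```

```bash
python3 - <<'E'
from h import *
both('m')
E
```

```text
t 13.5167 tcp [0.451  0.2561 0.1528] grip 0.575 26.0 F [ 0.2 -1.2  0. ]
held (11472, 24, array([0.4484, 0.2551]), 'rms', np.float64(0.0004), 'z', np.float64(0.1703))
jar (800, 15, array([0.4477, 0.2555]), 'rms', np.float64(0.0003), 'z', np.float64(0.0842))
lidtop-tcp 0.0175 move dx,dy [-0.0007  0.0004]
```

>>> servo_tool --pt "-0.02 -0.02 0.5" --pt "0 0 0.6" --pt "0 0 0.6" --pt "0 0 0.4" --pt "0 0 0.2" --pt "0 0 0.1" --pt "0 0 0.1" --pt "0 0 0.1" --pt "0 0 0.1" --pt "0 0 0" --yaw '[0, 0, 0, 0, 0, 0, 0, 0, 0, 0]' --hand '[0.4, 0.4, 0.4, 0.4, 0.4, 0.4, 0.4, 0.4, 0.4, 0.4]'

```text
t: 14.4
ee_pos: [0.4508, 0.2577, 0.0852]
eef_rot: [[1.0, 0.0, 0.0], [0.0, -1.0, -0.0], [0.0, 0.0, -1.0]]
ft_force: [-0.7, 0.3, -0.4]
grip_width: 0.574
grasp_force: 26.0
```

```bash
python3 - <<'E'
from h import *
both('m')
E
```

```text
t 14.4 tcp [0.4508 0.2577 0.0852] grip 0.574 26.0 F [-0.7  0.3 -0.4]
held (11494, 24, array([0.4483, 0.2565]), 'rms', np.float64(0.0003), 'z', np.float64(0.1027))
jar (231, 11, array([0.4483, 0.2555]), 'rms', np.float64(0.002), 'z', np.float64(0.0805))
lidtop-tcp 0.0175 move dx,dy [ 0.    -0.001]
```

>>> servo_tool --pt "-0.01 0.03 0.05" --pt "0 0 0.08" --pt "0 0 0.08" --pt "0 0 0.06" --pt "0 0 0.04" --pt "0 0 0" --yaw '[0, 0, 0, 0, 0, 0]' --hand '[0.4, 0.4, 0.4, 0.4, 0.4, 0.4]'

```text
t: 14.95
ee_pos: [0.4505, 0.2569, 0.0779]
eef_rot: [[1.0, 0.0, -0.0], [0.0, -1.0, -0.0], [-0.0, 0.0, -1.0]]
ft_force: [-1.0, -1.2, 3.9]
grip_width: 0.572
grasp_force: 26.2
```

Contact on the rim at about 4 N, so release and rise.

>>> servo_tool --pt "0 0 0" --pt "0 0 0" --pt "0 0 0" --pt "0 0 0" --pt "0 0 0" --pt "0 0 -0.3" --pt "0 0 -0.6" --pt "0 0 -0.9" --pt "0 0 -0.9" --pt "0 0 -0.8" --pt "0 0 0" --pt "0 0 0" --yaw '[0, 0, 0, 0, 0, 0, 0, 0, 0, 0, 0, 0]' --hand '[0.6, 0.7, 0.8, 0.9, 1, 1, 1, 1, 1, 1, 1, 1]'

```text
t: 15.95
ee_pos: [0.4513, 0.2572, 0.1666]
eef_rot: [[1.0, 0.0, 0.003], [0.0, -1.0, 0.001], [0.003, -0.001, -1.0]]
ft_force: [-1.1, 0.6, -0.7]
grip_width: 1.001
grasp_force: 0.0
```

```bash
python3 - <<'E'
from h import *
W,p=look('w7',True);print('lid',circ(W,.449,.256,.088,.102,.025));print('jar l',circ(W,.5403,.1465,.062,.072,.027))
E
```

```text
t 15.95 tcp [0.4513 0.2572 0.1666] grip 1.001 0.0 F [-1.1  0.6 -0.7]
lid (4492, 24, array([0.4479, 0.2556]), 'rms', np.float64(0.0002), 'z', np.float64(0.0954))
jar l (1860, 24, array([0.5394, 0.1463]), 'rms', np.float64(0.0002), 'z', np.float64(0.0662))
```

View pics/w7.png

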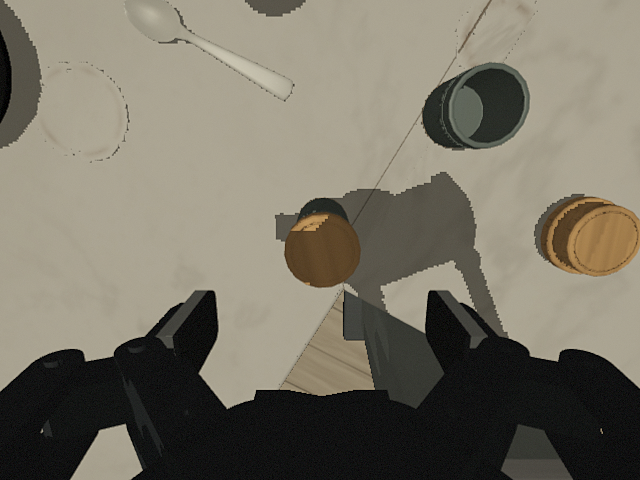

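The medium lid is seated flat at px (322,248), with its top at 95 mm. Next is the large lid.

>>> servo_tool --pt "-0.04 0.6 0" --pt "-0.04 0.9 0" --pt "-0.04 1 0" --pt "-0.04 1 0" --pt "-0.04 1 0" --pt "-0.04 1 0" --pt "-0.04 1 0" --pt "-0.04 1 0" --pt "-0.04 0.9 0" --pt "0 0.6 0" --pt "0 0 0" --pt "0 0 0" --yaw '[0, 0, 0, 0, 0, 0, 0, 0, 0, 0, 0, 0]' --hand '[1, 1, 1, 1, 1, 1, 1, 1, 1, 1, 1, 1]'

```text
t: 17.0
ee_pos: [0.4407, 0.0316, 0.164]
eef_rot: [[1.0, -0.002, -0.002], [-0.002, -1.0, 0.001], [-0.002, -0.001, -1.0]]
ft_force: [-0.2, 0.1, -0.1]
grip_width: 1.0
grasp_force: 0.0
```

>>> servo_tool --pt "0 0 0.6" --pt "0 0 0.8" --pt "0 0 0.8" --pt "0 0 0.6" --pt "0 0 0" --pt "0 0 0" --pt "0 0 0" --yaw '[0, 0, 0, 0, 0, 0, 0]' --hand '[1, 1, 1, 1, 1, 1, 1]'

```text
t: 17.58
ee_pos: [0.442, 0.0325, 0.0955]
eef_rot: [[1.0, 0.001, 0.001], [0.001, -1.0, 0.0], [0.001, -0.0, -1.0]]
ft_force: [-0.0, 0.7, 0.2]
grip_width: 0.996
grasp_force: 0.0
```

```bash
python3 - <<'E'
from h import *
W,p=look('w8')
for k,v in [('l',(.441,.032,.044)),('w',(.439,.030,.022))]: print(k,circ(W,v[0],v[1],v[2]-.007,v[2]+.006,L[k]))
E
```

```text
t 17.5833 tcp [0.442  0.0325 0.0955] grip 0.996 0.0 F [-0.   0.7  0.2]
l (7443, 24, array([0.4406, 0.0314]), 'rms', np.float64(0.0002), 'z', np.float64(0.0444))
w (1183, 15, array([0.4386, 0.0292]), 'rms', np.float64(0.0001), 'z', np.float64(0.0221))
```

Centred. Descend 0.069 m (2.75 units) to z≈0.026 and grip.

>>> servo_tool --pt "0 0 0.6" --pt "0 0 0.8" --pt "0 0 0.7" --pt "0 0 0.4" --pt "0 0 0.25" --pt "0 0 0" --pt "0 0 0" --pt "0 0 0" --pt "0 0 0" --pt "0 0 0" --pt "0 0 0" --pt "0 0 0" --yaw '[0, 0, 0, 0, 0, 0, 0, 0, 0, 0, 0, 0]' --hand '[1, 1, 1, 1, 1, 0.9, 0.7, 0.5, 0.5, 0.5, 0.5, 0.5]'

```text
t: 18.63
ee_pos: [0.4425, 0.0319, 0.0274]
eef_rot: [[1.0, 0.0, 0.002], [0.0, -1.0, -0.0], [0.002, 0.0, -1.0]]
ft_force: [-0.8, -0.8, 7.3]
grip_width: 0.679
grasp_force: 26.8
```

>>> servo_tool --pt "0 0 0" --pt "0 0 -0.1" --pt "0 0 -0.3" --pt "0 0 -0.6" --pt "0 0 -0.8" --pt "0 0 -0.8" --pt "0 0 -0.8" --pt "0 0 -0.8" --yaw '[0, 0, 0, 0, 0, 0, 0, 0]' --hand '[0.5, 0.5, 0.5, 0.5, 0.5, 0.5, 0.5, 0.5]'

```text
t: 19.3
ee_pos: [0.4413, 0.0319, 0.1327]
eef_rot: [[1.0, 0.0, 0.0], [0.0, -1.0, -0.0], [0.0, 0.0, -1.0]]
ft_force: [0.3, -0.6, -1.1]
grip_width: 0.678
grasp_force: 26.9
```

>>> servo_tool --pt "0.3 -0.35 0" --pt "0.5 -0.58 0" --pt "0.58 -0.68 0" --pt "0.6 -0.7 0" --pt "0.6 -0.7 0" --pt "0.58 -0.68 0" --pt "0.5 -0.58 0" --pt "0.3 -0.35 0" --pt "0 0 0" --pt "0 0 0" --pt "0 0 0" --yaw '[0, 0, 0, 0, 0, 0, 0, 0, 0, 0, 0]' --hand '[0.5, 0.5, 0.5, 0.5, 0.5, 0.5, 0.5, 0.5, 0.5, 0.5, 0.5]'

```text
t: 20.22
ee_pos: [0.5394, 0.1468, 0.1308]
eef_rot: [[1.0, 0.0, -0.002], [0.0, -1.0, -0.001], [-0.002, 0.001, -1.0]]
ft_force: [-0.8, -0.6, -0.8]
grip_width: 0.675
grasp_force: 27.0
```

```bash
python3 - <<'E'
from h import *
both('l')
E
```

```text
t 20.2167 tcp [0.5394 0.1468 0.1308] grip 0.675 27.0 F [-0.8 -0.6 -0.8]
held (15646, 24, array([0.5376, 0.1457]), 'rms', np.float64(0.0003), 'z', np.float64(0.1477))
jar (904, 14, array([0.5394, 0.1459]), 'rms', np.float64(0.0003), 'z', np.float64(0.0661))
lidtop-tcp 0.0169 move dx,dy [0.0018 0.0002]
```

>>> servo_tool --pt "0.05 0 0.4" --pt "0 0 0.6" --pt "0 0 0.6" --pt "0 0 0.4" --pt "0 0 0.2" --pt "0 0 0.1" --pt "0 0 0.1" --pt "0 0 0.1" --pt "0 0 0" --yaw '[0, 0, 0, 0, 0, 0, 0, 0, 0]' --hand '[0.5, 0.5, 0.5, 0.5, 0.5, 0.5, 0.5, 0.5, 0.5]'

```text
t: 21.02
ee_pos: [0.542, 0.1474, 0.0688]
eef_rot: [[1.0, 0.0, 0.0], [0.0, -1.0, -0.0], [0.0, 0.0, -1.0]]
ft_force: [0.1, -0.4, -0.6]
grip_width: 0.678
grasp_force: 27.0
```

```bash
python3 - <<'E'
from h import *
both('l')
E
```

```text
t 21.0167 tcp [0.542  0.1474 0.0688] grip 0.678 27.0 F [ 0.1 -0.4 -0.6]
held (15635, 24, array([0.5402, 0.1463]), 'rms', np.float64(0.0003), 'z', np.float64(0.0857))
jar (128, 6, array([0.5395, 0.1458]), 'rms', np.float64(0.0001), 'z', np.float64(0.0618))
lidtop-tcp 0.0169 move dx,dy [-0.0007 -0.0005]
```

>>> servo_tool --pt "-0.03 0.02 0.05" --pt "0 0 0.08" --pt "0 0 0.08" --pt "0 0 0.08" --pt "0 0 0.05" --pt "0 0 0" --yaw '[0, 0, 0, 0, 0, 0]' --hand '[0.5, 0.5, 0.5, 0.5, 0.5, 0.5]'

```text
t: 21.57
ee_pos: [0.541, 0.1469, 0.0604]
eef_rot: [[1.0, 0.0, -0.0], [0.0, -1.0, -0.0], [-0.0, 0.0, -1.0]]
ft_force: [-0.9, -0.0, 2.3]
grip_width: 0.677
grasp_force: 27.1
```

>>> servo_tool --pt "0 0 0" --pt "0 0 0" --pt "0 0 0" --pt "0 0 0" --pt "0 0 0" --pt "0 0 -0.3" --pt "0 0 -0.6" --pt "0 0 -0.9" --pt "0 0 -0.9" --pt "0 0 -0.8" --pt "0 0 0" --pt "0 0 0" --yaw '[0, 0, 0, 0, 0, 0, 0, 0, 0, 0, 0, 0]' --hand '[0.7, 0.8, 0.9, 1, 1, 1, 1, 1, 1, 1, 1, 1]'

```text
t: 22.57
ee_pos: [0.542, 0.1471, 0.1494]
eef_rot: [[1.0, 0.0, 0.003], [0.0, -1.0, 0.0], [0.003, -0.0, -1.0]]
ft_force: [0.7, 0.3, 0.3]
grip_width: 0.999
grasp_force: 0.0
```

```bash
python3 - <<'E'
from h import *
W,p=look('w9',True);print('lid',circ(W,.5395,.146,.070,.084,.0295));print('Lw',circ(W,.439,.03,.015,.028,.034))
E
```

```text
t 22.5667 tcp [0.542  0.1471 0.1494] grip 0.999 0.0 F [0.7 0.3 0.3]
lid (6182, 24, array([0.5392, 0.1456]), 'rms', np.float64(0.0002), 'z', np.float64(0.0774))
Lw (745, 13, array([0.4392, 0.0294]), 'rms', np.float64(0.0003), 'z', np.float64(0.0221))
```

>>> servo_tool --pt "-0.3 0.35 0" --pt "-0.5 0.58 0" --pt "-0.6 0.7 0" --pt "-0.63 0.7 0" --pt "-0.63 0.7 0" --pt "-0.6 0.7 0" --pt "-0.5 0.58 0" --pt "-0.3 0.35 0" --pt "0 0 0.9" --pt "0 0 0.9" --pt "0 0 0" --pt "0 0 0" --yaw '[0, 0, 0, 0, 0, 0, 0, 0, 0, 0, 0, 0]' --hand '[1, 1, 1, 1, 1, 1, 1, 1, 1, 1, 1, 1]'

```text
t: 23.62
ee_pos: [0.438, 0.0304, 0.1017]
eef_rot: [[1.0, -0.0, -0.004], [-0.0, -1.0, 0.0], [-0.004, -0.0, -1.0]]
ft_force: [0.8, -0.5, 0.4]
grip_width: 1.001
grasp_force: 0.0
```

```bash
python3 - <<'E'
from h import *
W,p=look('w10')
print(circ(W,.439,.030,.015,.028,L['w']))
E
```

```text
t 23.6167 tcp [0.438  0.0304 0.1017] grip 1.001 0.0 F [ 0.8 -0.5  0.4]
(7805, 24, array([0.4387, 0.0292]), 'rms', np.float64(0.0002), 'z', np.float64(0.0224))
```

>>> servo_tool --pt "0.06 0 0.6" --pt "0 0 0.8" --pt "0 0 0.8" --pt "0 0 0.8" --pt "0 0 0.5" --pt "0 0 0.3" --pt "0 0 0.1" --pt "0 0 0" --pt "0 0 0" --pt "0 0 0" --pt "0 0 0" --pt "0 0 0" --yaw '[0, 0, 0, 0, 0, 0, 0, 0, 0, 0, 0, 0]' --hand '[1, 1, 1, 1, 1, 1, 1, 0.9, 0.7, 0.6, 0.6, 0.6]' --squeeze 30

```text
t: 24.67
ee_pos: [0.4421, 0.0304, 0.0064]
eef_rot: [[1.0, 0.0, 0.003], [0.0, -1.0, -0.0], [0.003, 0.0, -1.0]]
ft_force: [-1.1, 0.2, 6.2]
grip_width: 0.778
grasp_force: 33.8
```

>>> servo_tool --pt "0 0 0" --pt "0 0 0" --pt "0 0 -0.1" --pt "0 0 -0.3" --pt "0 0 -0.6" --pt "0 0 -0.9" --pt "0 0 -0.9" --pt "0 0 -0.9" --pt "0 0 -0.9" --pt "0 0 -0.9" --pt "0 0 -0.7" --yaw '[0, 0, 0, 0, 0, 0, 0, 0, 0, 0, 0]' --hand '[0.6, 0.6, 0.6, 0.6, 0.6, 0.6, 0.6, 0.6, 0.6, 0.6, 0.6]'

```text
t: 25.58
ee_pos: [0.4413, 0.0303, 0.1626]
eef_rot: [[1.0, 0.0, 0.002], [0.0, -1.0, -0.0], [0.002, 0.0, -1.0]]
ft_force: [0.7, 0.1, -0.3]
grip_width: 0.777
grasp_force: 33.7
```

>>> servo_tool --pt "0.04 0.5 0" --pt "0.04 0.8 0" --pt "0.04 0.94 0" --pt "0.04 0.95 0" --pt "0.04 0.95 0" --pt "0.04 0.95 0" --pt "0.04 0.95 0" --pt "0.04 0.95 0" --pt "0.04 0.95 0" --pt "0.04 0.95 0" --pt "0.04 0.8 0" --pt "0.04 0.5 0" --yaw '[0, 0, 0, 0, 0, 0, 0, 0, 0, 0, 0, 0]' --hand '[0.6, 0.6, 0.6, 0.6, 0.6, 0.6, 0.6, 0.6, 0.6, 0.6, 0.6, 0.6]'

```text
t: 26.58
ee_pos: [0.453, -0.2264, 0.1608]
eef_rot: [[1.0, -0.001, 0.0], [-0.001, -1.0, -0.001], [0.0, 0.001, -1.0]]
ft_force: [-0.1, -0.1, -0.6]
grip_width: 0.777
grasp_force: 33.8
```

>>> servo_tool --pt "0 0 0" --pt "0 0 0" --pt "0 0 0" --yaw '[0, 0, 0]' --hand '[0.6, 0.6, 0.6]'

```text
t: 26.83
ee_pos: [0.4526, -0.2231, 0.1602]
eef_rot: [[1.0, 0.0, -0.001], [0.0, -1.0, 0.001], [-0.001, -0.001, -1.0]]
ft_force: [-1.2, -0.2, -0.7]
grip_width: 0.776
grasp_force: 33.8
```

```bash
python3 - <<'E'
from h import *
both('w','w11')
E
```

```text
t 26.8333 tcp [ 0.4526 -0.2231  0.1602] grip 0.776 33.8 F [-1.2 -0.2 -0.7]
held (20176, 24, array([ 0.4495, -0.2241]), 'rms', np.float64(0.0003), 'z', np.float64(0.1761))
jar (926, 12, array([ 0.4505, -0.2275]), 'rms', np.float64(0.0002), 'z', np.float64(0.0922))
lidtop-tcp 0.0159 move dx,dy [ 0.001  -0.0034]
```

>>> servo_tool --pt "0.03 0.1 0.4" --pt "0 0 0.6" --pt "0 0 0.6" --pt "0 0 0.4" --pt "0 0 0.2" --pt "0 0 0.1" --pt "0 0 0.1" --pt "0 0 0.1" --pt "0 0 0" --pt "0 0 0" --yaw '[0, 0, 0, 0, 0, 0, 0, 0, 0, 0]' --hand '[0.6, 0.6, 0.6, 0.6, 0.6, 0.6, 0.6, 0.6, 0.6, 0.6]'

```text
t: 27.72
ee_pos: [0.4541, -0.227, 0.0981]
eef_rot: [[1.0, 0.0, 0.001], [0.0, -1.0, -0.001], [0.001, 0.001, -1.0]]
ft_force: [0.9, 0.1, -1.6]
grip_width: 0.775
grasp_force: 33.8
```

```bash
python3 - <<'E'
from h import *
both('w')
E
```

```text
t 27.7167 tcp [ 0.4541 -0.227   0.0981] grip 0.775 33.8 F [ 0.9  0.1 -1.6]
held (20192, 24, array([ 0.4508, -0.2281]), 'rms', np.float64(0.0003), 'z', np.float64(0.114))
jar (288, 6, array([ 0.4509, -0.2274]), 'rms', np.float64(0.0001), 'z', np.float64(0.0896))
lidtop-tcp 0.0159 move dx,dy [0.0001 0.0007]
```

>>> servo_tool --pt "0 -0.02 0.08" --pt "0 0 0.1" --pt "0 0 0.1" --pt "0 0 0.08" --pt "0 0 0.06" --pt "0 0 0.03" --pt "0 0 0" --yaw '[0, 0, 0, 0, 0, 0, 0]' --hand '[0.6, 0.6, 0.6, 0.6, 0.6, 0.6, 0.6]'

```text
t: 28.35
ee_pos: [0.4537, -0.2262, 0.0874]
eef_rot: [[1.0, 0.0, -0.0], [0.0, -1.0, 0.0], [-0.0, -0.0, -1.0]]
ft_force: [-1.0, 2.0, 6.8]
grip_width: 0.774
grasp_force: 34.5
```

>>> servo_tool --pt "0 0 0" --pt "0 0 0" --pt "0 0 0" --pt "0 0 0" --pt "0 0 -0.3" --pt "0 0 -0.6" --pt "0 0 -0.9" --pt "0 0 -0.9" --pt "0 0 -0.9" --pt "0 0 -0.6" --pt "0 0 0" --pt "0 0 0" --yaw '[0, 0, 0, 0, 0, 0, 0, 0, 0, 0, 0, 0]' --hand '[0.8, 0.9, 1, 1, 1, 1, 1, 1, 1, 1, 1, 1]'

```text
t: 29.35
ee_pos: [0.4542, -0.2266, 0.1924]
eef_rot: [[1.0, 0.0, 0.002], [0.0, -1.0, -0.001], [0.002, 0.001, -1.0]]
ft_force: [-0.8, 0.5, -1.3]
grip_width: 1.0
grasp_force: 0.0
```

>>> servo_tool --pt "-0.3 0.8 -0.3" --pt "-0.3 0.8 -0.3" --pt "-0.3 0.8 0" --pt "-0.3 0.8 0" --pt "-0.3 0.8 0" --pt "-0.3 0.8 0" --pt "-0.3 0.8 0" --pt "0 0.4 0" --pt "0 0 0" --yaw '[0, 0, 0, 0, 0, 0, 0, 0, 0]' --hand '[1, 1, 1, 1, 1, 1, 1, 1, 1]'

```text
t: 30.1
ee_pos: [0.401, -0.3779, 0.2051]
eef_rot: [[1.0, -0.002, -0.001], [-0.002, -1.0, 0.001], [-0.001, -0.001, -1.0]]
ft_force: [-0.2, 0.2, 1.0]
grip_width: 1.001
grasp_force: 0.0
```

```bash
python3 - <<'E'
from h import *
for n in('top','scene'):
    c=env.camera(n);W=cloud(c);save(n+'9',c['pixels'])
    for k,v in J.items(): print(n,k,circ(W,v[0],v[1],v[2]+.004,v[2]+.016,L[k]),v[2]+.011)
E
```

```text
top s (420, 24, array([ 0.5524, -0.1145]), 'rms', np.float64(0.0005), 'z', np.float64(0.0713)) 0.071
top m (698, 24, array([0.4494, 0.2561]), 'rms', np.float64(0.0006), 'z', np.float64(0.0956)) 0.095
top l (870, 24, array([0.5405, 0.1464]), 'rms', np.float64(0.0004), 'z', np.float64(0.0775)) 0.077
top w (1358, 24, array([ 0.4522, -0.2264]), 'rms', np.float64(0.0005), 'z', np.float64(0.1033)) 0.103
scene s (166, 24, array([ 0.5505, -0.1135]), 'rms', np.float64(0.0023), 'z', np.float64(0.0711)) 0.071
scene m (559, 24, array([0.4485, 0.2572]), 'rms', np.float64(0.0007), 'z', np.float64(0.0951)) 0.095
scene l (489, 24, array([0.5389, 0.1476]), 'rms', np.float64(0.0009), 'z', np.float64(0.0771)) 0.077
scene w (393, 24, array([ 0.4504, -0.2248]), 'rms', np.float64(0.001), 'z', np.float64(0.1033)) 0.103
```

View pics/scene9.png

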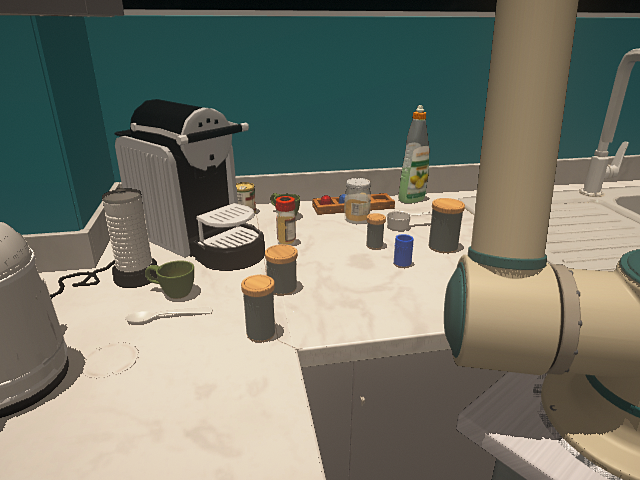

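All four lids lie flat on their canisters, at px (376,217), (258,285), (281,254) and (447,206). The jars, the bystanders and the blue look-alike have not moved.

```bash
python3 -c "
from workcell import env
print(env.job_done())"
```

```text
the job is handed in; nothing more can be done
None
```

I put all four lids on their matching canisters, seated flat on the rims, and handed the job in at about 30 s. The canisters are still where they stood, and I did not touch the honey jar, the spice jar or the blue look-alike.

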